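# Raise the weighing cabinet's window to the mark

## Task

Open the clear weighing cabinet for the next batch: with the fingertips beneath the blue lip, push its sliding window up until its two red pointers stand inside the green bands on the side rails, without running it past them, then take the hand away and leave it there. Only push the lip, do not grip it or press on its black top strip, and leave the things on the table and the dish on the scale as they stand.

Things in the scene. Friction and masses are not known exactly. Their poses are not given: they have to be found in the camera images.
- cabinet: Fixed clear weighing cabinet, white frame, 340 deep x 460 wide x 380 high; origin on the table under its middle; -x is its front, z up. The front's foot is at x = -190, 50 high; from there the front leans back (to +x) 0.62 rad from vertical, a white apron over its lowest 46, then the window. The space before the apron, below the lip, is free. White side rails, 24 wide, at both ends of the front.
- sash (a joint): Travel of the clear sliding window up along the slope, m: 0 = shut, 0.19 = fully up. Counterweighted, so it stays wherever it is left; about 4 N of sliding friction to overcome, with up to about 1.5 N either way from imperfect balance. The window is 404 wide, 200 tall. It may start a little open.
- band (a joint): Set position of the two green bands along the same slope, m, on the same scale: when joint sash equals joint band the red pointers stand at the middle of the bands. The bands are 20 tall along the slope (10 either side). They are not to be moved.
- lip_edge (a point): Middle of the blue lip's outer edge, at half thickness; moves with the window. z points up the slope (the window's travel), -x straight out from the window (to the robot and up), y along the lip. The lip is a flat ledge at the window's foot, 300 long, 12 thick (underside at z = -6), its root at x = +44 and window and apron no nearer than that. The red pointers are level with this point along z.
- band_mid (a point): Point midway between the two green bands, at half their height, in the plane of the window's face; same axes as lip_edge. The window is right when lip_edge has z = 0 in this frame.
- lip_strip (a point): Middle of the top of the black rubber strip, 290 x 34 x 4, on the upper face of the blue lip, set back 8 from its edge; axes as lip_edge. Not to be gripped or pressed.
- dish: Loose shallow steel bowl, 90 across, 40 high, on the scale inside the cabinet; origin under its middle. Leave alone.
- beaker: Loose steel cup, 72 across, 100 high; origin under its middle, z up. Leave alone.
- bottle: Loose amber bottle, 60 across, 150 high; origin under its middle, z up. Leave alone.
- jar: Loose white jar with a red cap, 72 across, 90 high; origin under its middle, z up. Leave alone.
- soap: Loose cream bar of soap, 85 x 55 x 28; origin under its middle. Leave alone.
- spatula: Loose spatula lying flat on the table; origin underneath it. Leave alone.

How it is judged:
By the outcome, as a careful person would: the job done as asked, in the order asked, and still so for the second after the job is handed in, with the robot touching nothing.
It also fails if it takes over 48 s, if anything falls off the work surface, if the arm or the gripper's body presses on something with over 40 N, if the wrist force passes 120 N, or if a joint passes its speed limit or range.

## Robot

A 6-joint arm with a two-finger parallel gripper is mounted at the origin on the work surface. World frame = base frame: x ahead of the robot, y to its left, z up, the work surface at z = 0. Lengths are in m, angles in rad, forces in N, time in s.
With the tool pointing down it reaches from about 0.275 to 0.875 m from the base axis. Payload 12.5 kg.
Tool frame: the origin (TCP) lies at the very end of the fingers, on their centre line; the grasp point (between the pads) lies 19 mm behind it; x points along the fingers, y is the direction in which the jaws open and shut, and the axes are right-handed (so a half turn about x gives the same grasp; the last joint's range is limited). The gripper opens to 85 mm and grips with 20 to 120 N. Pads are 22 mm wide; open, the fingers measure 114 mm over their backs; the gripper's body (76 mm by 85 mm) begins 54 mm behind the grasp point. The pads swing forward as they close: fully open they stand 13 mm farther back than shut.
Start: joints at [-1.23, 0.351, 1.652, -0, 1.139, -0.085], TCP at [0.227, -0.501, 0.231] pointing down, gripper open.
Joint ranges: [-2.75, 2.75], [-0.79, 2.1], [0.01, 2.65], [-1.57, 4.71], [0.07, 3.14], [-2.87, 2.87]. Speed limits (rad/s): [2.22, 2.22, 2.79, 3.14, 3.14, 3.14].

## Interface

Orientations are given as a 3x3 rotation matrix whose columns are the frame's x, y, z axes.
In Python, from bench import manip gives the robot as it stands. Calls block until the motion is done:
- manip.move_ptp(position, orientation): joint-space move of the TCP to a pose.
- manip.move_l(position, attitude=None, max_speed=0.15): straight line of the TCP; attitude=None keeps the orientation; max_speed is the mean speed in m/s.
- manip.move_j(angles): joint-space move.
- manip.set_gripper(opening, effort=None): opening from 0.0 (shut) to 1.0 (fully open); effort is the grip in N (None keeps the last); returns when the fingers have stopped.
- manip.dwell(seconds).
- manip.inverse_kinematics(position, orientation): joint angles nearest the present ones, or None.
- manip.grab_frame(name): name is "scene" or "top" or "wrist"; returns (picture, depth): 480x640x3 uint8, red, green, blue; 480x640 float32, m along the optical axis (not along the pixel's ray), 0 where there is no reading.
- manip.get_calibration(name): a dict with "camera_matrix" (3x3 intrinsics, pixels), "R" (3x3) and "t" (3): a world point X has camera coordinates R X + t. Camera axes: x right, y down, z forward; pixel columns grow to the right and rows downward; lengths in m; the calibration is good to about 2 mm. The wrist camera is an equidistant fisheye: a pixel r from the principal point sees the ray r / f radians off the axis. A picture is of the moment at which its call begins: read the wrist's pose just before it. get_calibration takes no time and is no camera call; for the wrist camera it gives the pose at the moment of the call.
A pose or a line that the arm cannot do raises manip.Unreachable and nothing moves.
- manip.sign_off(): hands the job in, once; it reports no verdict.
Trained networks look in the newest picture that a camera, given by its name, has taken for a name from the list of things; names that differ only in an ending like _2 or _b are one class to them, and where a whole thing is asked for, a point or a joint stands for the part that bears it (a point fixed in the world has none). Each returns a list of dicts, best first, with "confidence" (0 to 1); they miss things now and then, are a little off and sometimes report something else, mostly with a low value. They report only what shows in the picture. A call takes as long as a camera call.
- manip.look_for(camera, name): "at" ([x, y, z] in m, in world coordinates, good to about 4 mm: the middle of the surface that is visible of it).
Readings, each from a call of its own:
- manip.current_time(): time.
- manip.current_qpos(): joint angles.
- manip.current_joint_vel(): joint speeds.
- manip.current_joint_torque(): joint torques, N m.
- manip.current_ee_pos(): TCP position.
- manip.current_tcp_rot(): TCP orientation.
- manip.current_force(): force on the tool from outside, world axes, zero at the start.
- manip.current_ft_torque(): the same for the moment, N m.
- manip.current_grip_width(): opening from 0.0 (shut) to 1.0 (fully open).
Only numpy, scipy, OpenCV 4.12 (cv2) and the standard library are available. Lean on these libraries where they do the work, as an engineer would, in place of code of your own. Each camera call takes 0.05 s, during which the arm holds its last target.

## Working session

There is one attempt and no reset: what is moved stays moved. The work goes in short steps, each a Python script; the robot and the scene stay as the last script left them, time stands still between calls to the robot, and variables do not carry over. Pictures are saved under pics/ and viewed, and the job is handed in when it is done.

```bash
ls; mkdir -p pics
python3 - <<'E'
from bench import manip as m
import cv2,numpy as np
for n in ["scene","top"]:
    p,d=m.grab_frame(n); cv2.imwrite(f"pics/{n}0.png",p[:,:,::-1]); np.save(f"pics/{n}0.npy",d)
    c=m.get_calibration(n); print(n,c)
    for k in ["cabinet","sash","lip_edge","band","band_mid","lip_strip","dish","beaker","bottle","jar","soap","spatula"]:
        try: r=m.look_for(n,k)
        except Exception as e: r=e; print(k,e); continue
        print(k,[(np.round(x["at"],3).tolist(),round(x["confidence"],2)) for x in r[:3]])
print(m.current_time())
E
```

```text
pics
scene {'camera_matrix': array([[526.310937  ,   0.        , 320.20841373],
       [  0.        , 526.310937  , 247.32721226],
       [  0.        ,   0.        ,   1.        ]]), 'R': array([[ 0.98763935,  0.1562523 , -0.01239893],
       [ 0.095475  , -0.66243745, -0.74300818],
       [-0.12431025,  0.73264032, -0.66916748]]), 't': array([-0.54674777,  0.01942163,  1.47155218])}
cabinet [([0.688, -0.218, 0.236], 0.81)]
sash [([0.559, -0.097, 0.188], 0.72)]
lip_edge [([0.565, -0.097, 0.184], 0.81)]
band [([0.594, -0.288, 0.214], 0.55)]
band_mid [([0.593, -0.289, 0.214], 0.42)]
lip_strip [([0.566, -0.097, 0.184], 0.67)]
dish [([0.696, -0.065, 0.105], 0.74)]
beaker []
bottle [([0.367, 0.272, 0.077], 0.64)]
jar [([0.551, -0.437, 0.079], 0.58)]
soap [([0.524, 0.41, 0.027], 0.43)]
spatula [([0.454, -0.498, -0.002], 0.71), ([0.697, -0.066, 0.105], 0.47)]
top {'camera_matrix': array([[462.03855562,   0.        , 319.13698612],
       [  0.        , 462.03855562, 241.41832227],
       [  0.        ,   0.        ,   1.        ]]), 'R': array([[ 2.72697194e-03, -9.99935513e-01, -1.10242169e-02],
       [-9.81709556e-01, -5.78298731e-04, -1.90383860e-01],
       [ 1.90365207e-01,  1.13417506e-02, -9.81647825e-01]]), 't': array([-0.00873152,  0.5447216 ,  1.0515867 ])}
cabinet [([0.667, -0.057, 0.287], 0.91)]
sash [([0.573, -0.055, 0.203], 0.65)]
lip_edge [([0.574, -0.059, 0.2], 0.78)]
band [([0.584, 0.151, 0.212], 0.64)]
band_mid [([0.586, 0.152, 0.214], 0.7)]
lip_strip [([0.576, -0.056, 0.2], 0.69)]
dish []
beaker [([0.353, -0.302, 0.05], 0.84)]
bottle [([0.354, 0.28, 0.098], 0.56)]
jar [([0.539, -0.401, 0.093], 0.69)]
soap [([0.551, 0.416, 0.026], 0.95)]
spatula [([0.436, -0.498, 0.005], 0.88)]
1.3
```

View pics/scene0.png

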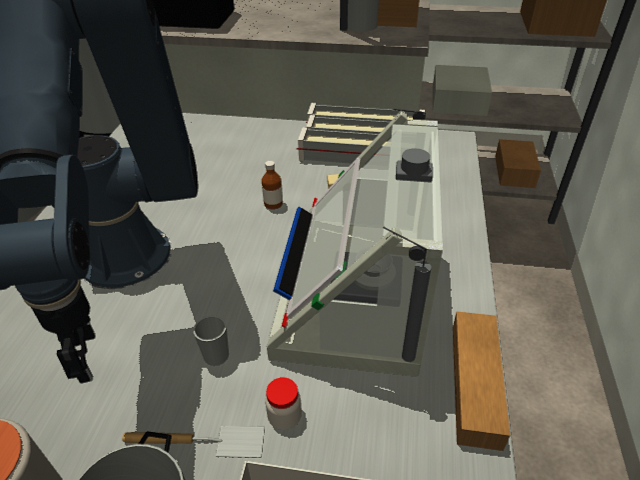

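View pics/top0.png

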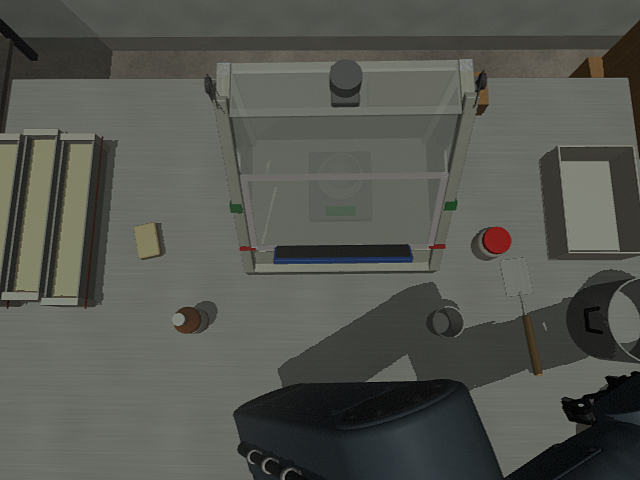

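The scene picture shows the blue lip from (300,210) to (278,297), a red pointer near (285,320) and a green band near (318,300). In the top picture the lip is at row 255, the pointers are at (247,248) and (438,246), and the bands at (236,207) and (450,205). Next I'll measure these by colour and depth.

```bash
cat > h.py <<'E'
import cv2,numpy as np
from bench import manip as m
A=0.62
def masks(p):
    h=cv2.cvtColor(p,cv2.COLOR_RGB2HSV); H,S,V=[h[:,:,i].astype(int) for i in range(3)]
    return dict(red=((H<8)|(H>172))&(S>150)&(V>70),green=(H>50)&(H<85)&(S>130)&(V>40),blue=(H>100)&(H<125)&(S>150)&(V>60))
def world(c,uv,z):
    K=c["camera_matrix"]; uv=np.atleast_2d(uv).astype(float)
    X=np.c_[(uv[:,0]-K[0,2])/K[0,0]*z,(uv[:,1]-K[1,2])/K[1,1]*z,z]
    return (X-c["t"])@c["R"]
def blobs(n,p,d,mina=8):
    c=m.get_calibration(n); out=[]
    for k,M in masks(p).items():
        N,L,st,ce=cv2.connectedComponentsWithStats(M.astype(np.uint8))
        for i in range(1,N):
            if st[i,4]<mina: continue
            v,u=np.where(L==i); z=d[v,u]; ok=z>0
            if ok.sum()<4: continue
            W=world(c,np.c_[u,v][ok],z[ok]); out.append((k,ce[i],st[i],W))
    return out
E
python3 - <<'E'
from h import *
for n in ["scene","top"]:
    p=cv2.imread(f"pics/{n}0.png")[:,:,::-1].copy(); d=np.load(f"pics/{n}0.npy")
    for k,ce,st,W in blobs(n,p,d):
        med=np.median(W,0)
        if not(0.4<med[0]<0.8 and abs(med[1])<.4 and med[2]>.1): continue
        s=W[:,0]*np.sin(A)+W[:,2]*np.cos(A); o=-W[:,0]*np.cos(A)+W[:,2]*np.sin(A)
        print(n,k,ce.round(1),st,"med",med.round(4),"s",np.percentile(s,[5,50,95]).round(4),"o",np.percentile(o,[5,50,95]).round(4),"y",W[:,1].min().round(4),W[:,1].max().round(4))
p=cv2.imread("pics/top0.png");cv2.imwrite("pics/topz.png",cv2.resize(p[190:290,210:470],None,fx=3,fy=3,interpolation=cv2.INTER_NEAREST))
p=cv2.imread("pics/scene0.png");cv2.imwrite("pics/scenez.png",cv2.resize(p[190:360,250:380],None,fx=3.5,fy=3.5,interpolation=cv2.INTER_NEAREST))
E
```

```text
scene red [314.5 200.8] [313 198   4   8  19] med [0.5146 0.1573 0.1248] s [0.3954 0.401  0.4036] o [-0.3505 -0.3454 -0.3442] y 0.135 0.1723
scene red [284.6 320.3] [282 313   6  15  53] med [ 0.5213 -0.2717  0.1258] s [0.4004 0.4052 0.4082] o [-0.3557 -0.3505 -0.3478] y -0.2871 -0.2513
scene green [341.  172.6] [339 171   5   5   8] med [0.5843 0.1701 0.2124] s [0.5047 0.5124 0.5187] o [-0.3535 -0.352  -0.3511] y 0.1661 0.1781
scene green [316.5 302.2] [312 293  12  17 108] med [ 0.5937 -0.2891  0.2106] s [0.5054 0.5171 0.5244] o [-0.371  -0.3592 -0.356 ] y -0.2937 -0.2564
scene blue [286.7 253.1] [273 207  29  91 427] med [ 0.4883 -0.0914  0.1505] s [0.3999 0.4068 0.41  ] o [-0.3274 -0.3092 -0.3053] y -0.2108 0.0902
top red [437.3 246.3] [429 244  16   5  63] med [ 0.5193 -0.2712  0.1277] s [0.4018 0.4056 0.4085] o [-0.3569 -0.3472 -0.3444] y -0.2849 -0.2512
top red [246.7 248.5] [240 247  16   4  53] med [0.513  0.1531 0.1283] s [0.3994 0.4034 0.4053] o [-0.3479 -0.3431 -0.3404] y 0.1336 0.1674
top green [450.5 205.4] [444 201  13   9  92] med [ 0.5888 -0.2793  0.2141] s [0.5062 0.5167 0.5256] o [-0.3578 -0.3545 -0.3525] y -0.2916 -0.268
top blue [347.  259.6] [274 250 138  14 630] med [ 0.4847 -0.0732  0.1531] s [0.4011 0.4074 0.4105] o [-0.3114 -0.3055 -0.3022] y -0.2078 0.0888
```

```bash
sleep 1
```

```text
(no output)
```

View pics/topz.png

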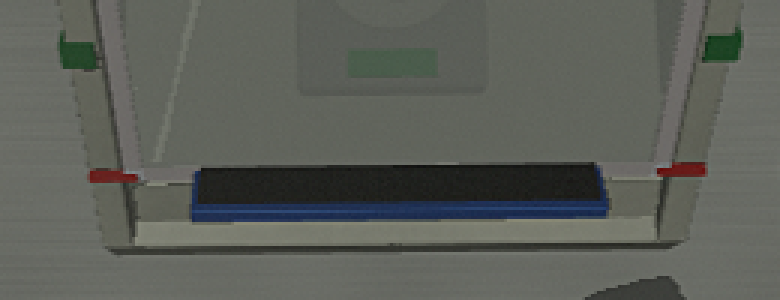

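View pics/scenez.png

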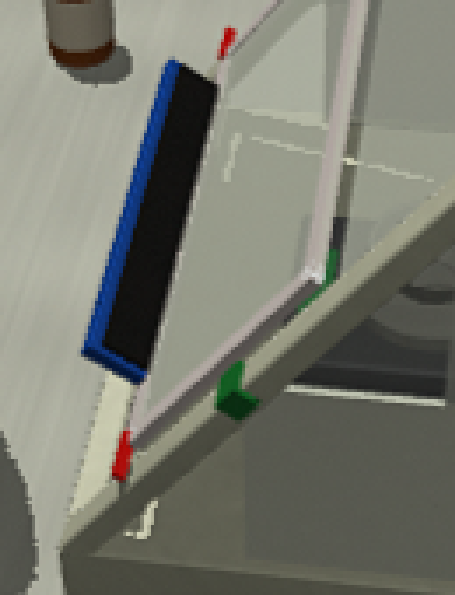

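```bash
cat >> h.py <<'E'
YAW=0.016
def P(s,o,y=-0.06):
    # s along slope, o outward; defined at cabinet y = lip middle, yaw about lip middle neglected except orientation
    return np.array([s*np.sin(A)-o*np.cos(A),y,s*np.cos(A)+o*np.sin(A)])
def R(down,flip=1):
    c,s=np.cos(YAW),np.sin(YAW); Z=np.array([[c,-s,0],[s,c,0],[0,0,1]])
    x=np.array([np.cos(down),0,-np.sin(down)]); y=np.array([0,flip,0.]); return Z@np.c_[x,y,np.cross(x,y)]
E
python3 - <<'E'
from h import *
for fl in (1,-1):
  for dn in (0.3,0.45,0.54,.62,.75):
    print(fl,dn)
    for nm,p in [("via",np.array([.36,-.06,.30])),("stand",P(.37,-.21)),("in",P(.37,-.331)),("end",P(.50,-.331))]:
        q=m.inverse_kinematics(p,R(dn,fl)); print("  ",nm,p.round(3),None if q is None else np.round(q,2))
E
```

```text
1 0.3
   via [ 0.36 -0.06  0.3 ] None
   stand [ 0.386 -0.06   0.179] None
   in [ 0.484 -0.06   0.109] [-0.47  0.75  2.52  2.67  1.38  1.51]
   end [ 0.56  -0.06   0.215] [-0.35  0.37  2.37  2.69  0.91  1.75]
1 0.45
   via [ 0.36 -0.06  0.3 ] [-0.83 -0.43  2.62  1.55  0.74  2.71]
   stand [ 0.386 -0.06   0.179] None
   in [ 0.484 -0.06   0.109] [-0.44  0.59  2.51  2.68  1.08  1.59]
   end [ 0.56  -0.06   0.215] [-0.34  0.28  2.32  2.59  0.63  1.88]
1 0.54
   via [ 0.36 -0.06  0.3 ] None
   stand [ 0.386 -0.06   0.179] None
   in [ 0.484 -0.06   0.109] [-0.42  0.51  2.49  2.66  0.9   1.65]
   end [ 0.56  -0.06   0.215] [-0.33  0.24  2.29  2.47  0.48  2.  ]
1 0.62
   via [ 0.36 -0.06  0.3 ] None
   stand [ 0.386 -0.06   0.179] [-0.62  0.05  2.65  2.19  0.63  2.02]
   in [ 0.484 -0.06   0.109] [-0.4   0.45  2.46  2.63  0.74  1.71]
   end [ 0.56  -0.06   0.215] [-0.32  0.21  2.25  2.29  0.36  2.19]
1 0.75
   via [ 0.36 -0.06  0.3 ] [-0.63 -0.45  2.44  0.86  0.62 -2.8 ]
   stand [ 0.386 -0.06   0.179] [-0.55 -0.03  2.58  1.9   0.43  2.38]
   in [ 0.484 -0.06   0.109] [-0.37  0.37  2.41  
[... 642 characters left out ...]
179] None
   in [ 0.484 -0.06   0.109] [-0.42  0.51  2.49  2.66  0.9  -1.49]
   end [ 0.56  -0.06   0.215] [-0.33  0.24  2.29  2.47  0.48 -1.14]
-1 0.62
   via [ 0.36 -0.06  0.3 ] [-0.71 -0.46  2.52  1.17  0.63  0.  ]
   stand [ 0.386 -0.06   0.179] [-0.62  0.05  2.65  2.19  0.63 -1.12]
   in [ 0.484 -0.06   0.109] [-0.4   0.45  2.46  2.63  0.74 -1.43]
   end [ 0.56  -0.06   0.215] [-0.32  0.21  2.25  2.29  0.36 -0.95]
-1 0.75
   via [ 0.36 -0.06  0.3 ] [-0.63 -0.45  2.44  0.86  0.62  0.34]
   stand [ 0.386 -0.06   0.179] [-0.55 -0.03  2.58  1.9   0.43 -0.76]
   in [ 0.484 -0.06   0.109] [-0.37  0.37  2.41  2.53  0.5  -1.29]
   end [ 0.56  -0.06   0.215] [-0.3   0.19  2.18  1.67  0.23 -0.32]
```

```bash
cat >> h.py <<'E'
def R2(yaw,tilt,flip=1):
    """x = inward (-n) yawed by yaw in the lip plane, tilted up-slope by tilt so the tip touches first"""
    n=np.array([-np.cos(A),0,np.sin(A)]);u=np.array([np.sin(A),0,np.cos(A)]);y=np.array([0,1.,0])
    x=np.cos(yaw)*-n+np.sin(yaw)*y; yy=np.cross(u,x); x=np.cos(tilt)*x+np.sin(tilt)*u
    c,s=np.cos(YAW),np.sin(YAW); Z=np.array([[c,-s,0],[s,c,0],[0,0,1]])
    return Z@np.c_[x,flip*yy,np.cross(x,flip*yy)]
E
python3 - <<'E'
from h import *
lo=np.array([-2.75,-.79,.01,-1.57,.07,-2.87]);hi=np.array([2.75,2.1,2.65,4.71,3.14,2.87])
res=[]
for y in (-.15,-.06,.03):
 for yaw in (-.6,-.4,-.2,0,.2,.4,.6):
  for t in (0,.1,.2,.35):
   for fl in (1,-1):
    Q=[]
    Rm=R2(yaw,t,fl)
    for p in [P(.375,-.331,y)-Rm[:,0]*.12,P(.375,-.331,y)-Rm[:,0]*.08,P(.375,-.331,y)-Rm[:,0]*.04,P(.375,-.331,y),P(.44,-.331,y),P(.505,-.331,y)]:
        q=m.inverse_kinematics(p,Rm)
        if q is None: break
        Q.append(q)
    if len(Q)<6: continue
    Q=np.array(Q); mg=min((Q-lo).min(),(hi-Q).min()); j=np.abs(np.diff(Q,axis=0)).max()
    res.append((mg,y,yaw,t,fl,j,Q))
res.sort(key=lambda r:-r[0])
print(len(res))
for r in res[:14]: print(np.round(r[:6],3), r[6][0].round(2),r[6][3].round(2),r[6][-1].round(2))
print(m.current_time())
E
```

```text
112
[ 0.561 -0.15   0.6    0.    -1.     0.181] [-1.12  0.5   2.07  1.08  1.29 -0.61] [-0.88  0.62  2.08  1.33  1.13 -0.7 ] [-0.76  0.47  1.92  1.28  1.15 -0.35]
[ 0.535 -0.15   0.6    0.1   -1.     0.177] [-1.16  0.56  2.1   1.15  1.33 -0.73] [-0.9   0.67  2.11  1.41  1.19 -0.81] [-0.78  0.49  1.96  1.39  1.19 -0.46]
[ 0.513 -0.15   0.6    0.2   -1.     0.172] [-1.2   0.63  2.13  1.21  1.38 -0.84] [-0.92  0.72  2.12  1.49  1.27 -0.91] [-0.79  0.53  1.99  1.5   1.24 -0.56]
[ 0.49  -0.15   0.6    0.35  -1.     0.165] [-1.24  0.75  2.15  1.28  1.46 -1.  ] [-0.95  0.81  2.14  1.58  1.39 -1.03] [-0.81  0.59  2.04  1.64  1.33 -0.71]
[ 0.435 -0.15   0.6    0.35   1.     0.165] [-1.24  0.75  2.15  1.28  1.46  2.14] [-0.95  0.81  2.14  1.58  1.39  2.11] [-0.81  0.59  2.04  1.64  1.33  2.44]
[ 0.409 -0.15   0.4    0.    -1.     0.219] [-1.11  0.36  2.24  1.22  1.11 -0.69] [-0.84  0.55  2.2   1.54  0.97 -0.83] [-0.72  0.38  2.03  1.4   0.93 -0.4 ]
[ 0.4   -0.06   0.6    0.    -1.     0.215] [-1.01  0.41  2.25  1.2   1.2  -0.68] [-0.72  0.58  2.22  1.51  1.06 -0.8 ] [-0.61  0.4   2.05  1.41  1.
[... 419 characters left out ...]
6  2.24  1.71  1.15  2.07] [-0.75  0.44  2.1   1.66  1.05  2.46]
[ 0.345 -0.15   0.4    0.2   -1.     0.197] [-1.21  0.52  2.3   1.38  1.24 -0.99] [-0.9   0.66  2.24  1.71  1.15 -1.07] [-0.75  0.44  2.1   1.66  1.05 -0.68]
[ 0.336 -0.06   0.6    0.2    1.     0.201] [-1.1   0.58  2.31  1.33  1.31  2.17] [-0.77  0.7   2.27  1.68  1.23  2.11] [-0.64  0.47  2.12  1.65  1.15  2.51]
[ 0.336 -0.06   0.6    0.2   -1.     0.201] [-1.1   0.58  2.31  1.33  1.31 -0.97] [-0.77  0.7   2.27  1.68  1.23 -1.03] [-0.64  0.47  2.12  1.65  1.15 -0.64]
[ 0.324 -0.15   0.4    0.35   1.     0.181] [-1.27  0.68  2.33  1.44  1.36  1.94] [-0.92  0.76  2.25  1.79  1.32  1.93] [-0.77  0.51  2.14  1.82  1.19  2.29]
1.3
```

Run:
```python
from h import *
Rm=R2(.4,.1,-1)
T=P(.373,-.325)
print(Rm.round(2))
st=T-Rm[:,0]*.11
for p in [st,T,st+[0,0,.1],st+[0,0,.15],st+[0,-.1,.1],st+[0,-.15,.15],st+[0,-.1,.2],[.3,-.35,.35],[.3,-.4,.3],[.3,-.3,.3]]:
    q=m.inverse_kinematics(p,Rm); print(np.round(p,3),None if q is None else q.round(2))
```

```text
[[ 0.8   0.33 -0.5 ]
 [ 0.4  -0.92  0.03]
 [-0.45 -0.23 -0.86]]
[ 0.394 -0.104  0.164] [-1.02  0.37  2.45  1.49  1.1  -0.96]
[ 0.481 -0.06   0.115] [-0.7   0.56  2.36  1.87  1.03 -1.08]
[ 0.394 -0.104  0.264] [-1.02  0.05  2.39  1.31  1.17 -0.54]
[ 0.394 -0.104  0.314] [-1.02 -0.08  2.34  1.24  1.22 -0.36]
[ 0.394 -0.204  0.264] [-1.17  0.19  2.21  1.2   1.27 -0.54]
[ 0.394 -0.254  0.314] [-1.22  0.17  2.07  1.13  1.37 -0.4 ]
[ 0.394 -0.204  0.364] [-1.17  0.01  2.11  1.13  1.38 -0.26]
[ 0.3  -0.35  0.35] [-1.48  0.23  1.89  0.98  1.61 -0.4 ]
[ 0.3 -0.4  0.3] [-1.49  0.38  1.82  0.98  1.57 -0.47]
[ 0.3 -0.3  0.3] [-1.47  0.22  2.06  0.99  1.52 -0.52]
```

Run:
```python
from h import *
Rm=R2(.4,.1,-1)
T=P(.373,-.325); st=T-Rm[:,0]*.11
m.set_gripper(0.0)
m.move_ptp(st+[0,-.15,.15],Rm)
m.move_ptp(st+[0,0,.08],Rm)
m.move_l(st,max_speed=.15)
print(m.current_time(),m.current_force(),m.current_ee_pos()-st,m.current_grip_width())
for n in ["scene","top","wrist"]:
    p,d=m.grab_frame(n); cv2.imwrite(f"pics/{n}1.png",p[:,:,::-1])
```

```text
4.575 [ 0.68121012 -0.43252878  0.36051549] [ 0.00030726 -0.00089058  0.00035222] 0.0002746653187477999
```

```bash
sleep 1
```

```text
(no output)
```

View pics/scene1.png

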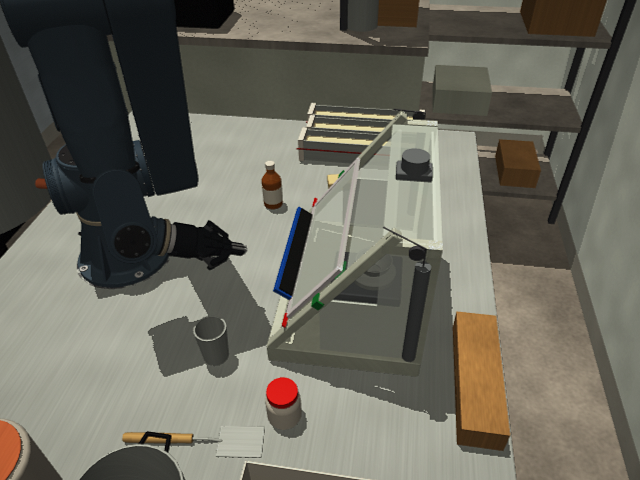

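View pics/wrist1.png

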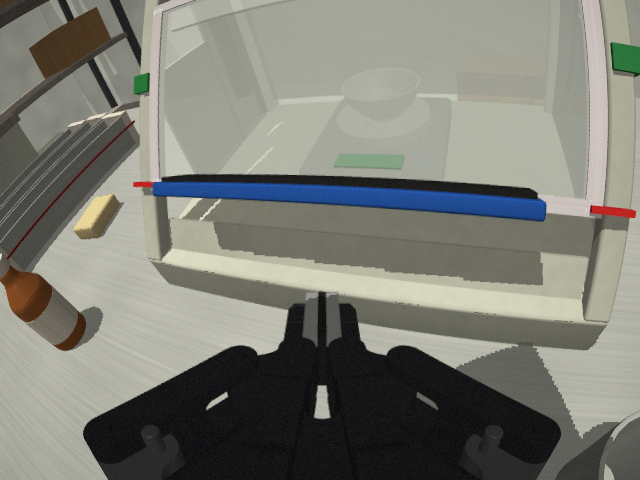

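View pics/top1.png

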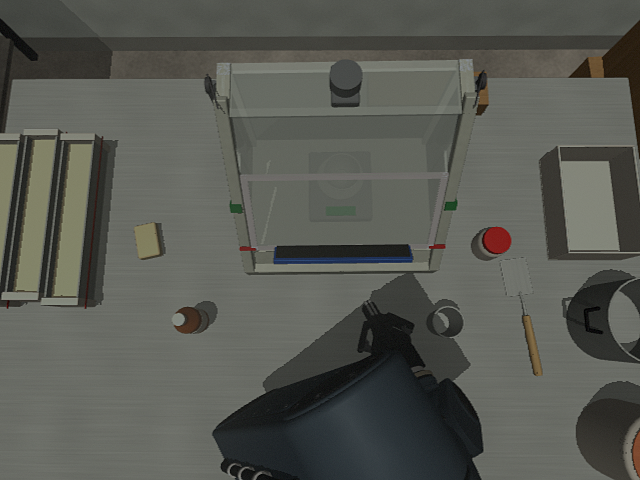

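Scene: fingers at (240,247), clear and in front of the lip, beaker untouched at (212,340). Wrist: both pointers, at (145,184) and (612,211), and both bands, at (141,84) and (627,58), are visible, with the fingertips below the lip. I'll insert and look again.

Run:
```python
from h import *
c=m.get_calibration("wrist"); Rt=m.current_tcp_rot(); 
print("cam in tool",(Rt.T@(-c["R"].T@c["t"]-m.current_ee_pos())).round(3),"opt axis",(Rt.T@c["R"][2]).round(2))
Rm=R2(.4,.15,-1)
T=P(.372,-.318)
m.move_l(T-Rm[:,0]*.06,Rm,max_speed=.12)
m.move_l(T,max_speed=.06)
print(m.current_time(),m.current_force(),(m.current_ee_pos()-T).round(4))
for n in ["scene","top","wrist"]:
    p,d=m.grab_frame(n); cv2.imwrite(f"pics/{n}2.png",p[:,:,::-1])
p=cv2.imread("pics/scene2.png");cv2.imwrite("pics/scenez2.png",cv2.resize(p[190:360,220:380],None,fx=3.5,fy=3.5,interpolation=cv2.INTER_NEAREST))
```

```text
cam in tool [-0.142 -0.    -0.081] opt axis [ 0.95 -0.    0.32]
6.3917 [-0.00149741 -0.30044676 -0.09975108] [-0.0001 -0.0001  0.0001]
```

```bash
sleep 1
```

```text
(no output)
```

View pics/scenez2.png

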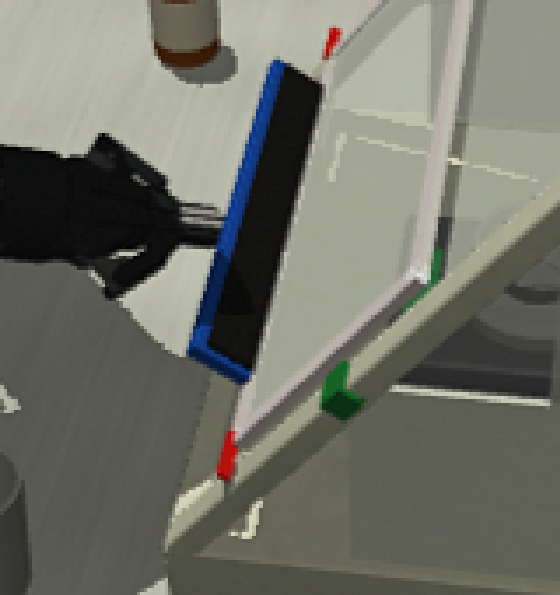

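View pics/wrist2.png

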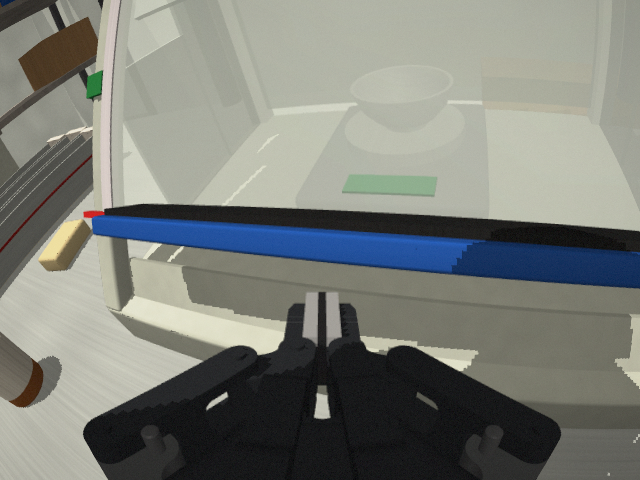

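View pics/top2.png

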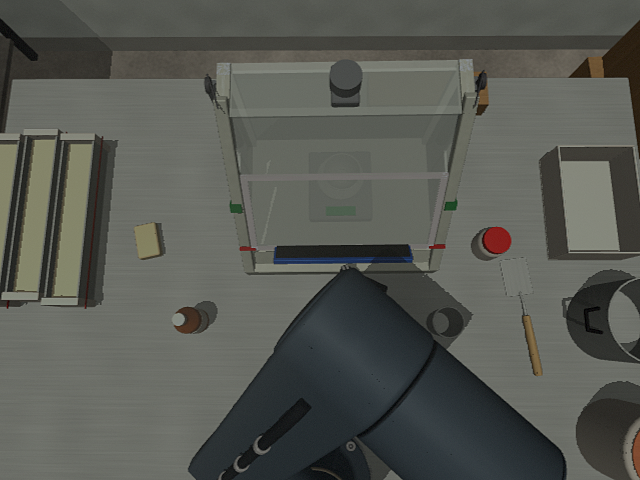

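Fingertips sit under the lip (scene crop (215,230), lip edge just above). Now I'll find contact by force.

```bash
cat >> h.py <<'E'
U=np.array([np.sin(A)*np.cos(YAW),np.sin(A)*np.sin(YAW),np.cos(A)])
def meas(tag=None):
    """pointer/band s per camera and side"""
    o={}
    for n in ["scene","top"]:
        p,d=m.grab_frame(n)
        if tag: cv2.imwrite(f"pics/{n}_{tag}.png",p[:,:,::-1])
        for k,ce,st,W in blobs(n,p,d,5):
            md=np.median(W,0)
            if k=="blue" or not(.45<md[0]<.75 and -.35<md[1]<.25 and md[2]>.1 and abs(md[1]+.06)>.15): continue
            o[(n,k,"L" if md[1]>-.06 else "R")]=(np.median(W@U).round(4),ce.round(1).tolist(),len(W))
    return o
E
python3 - <<'E'
from h import *
b=m.current_force(); p0=m.current_ee_pos()
m.move_l(p0+U*.008,max_speed=.06)
for i in range(12):
    p=m.current_ee_pos(); f=m.current_force()-b; print(round((p-p0)@U,4),f.round(2),round(f@U,2))
    if f@U<-2.5: break
    m.move_l(p0+U*(.008+.004*(i+1)),max_speed=.03)
for k,v in meas("c").items(): print(k,v)
print(m.current_time())
E
```

```text
0.0083 [-0.67  0.76 -0.01] -0.39
0.0121 [-0.87 -0.25  0.15] -0.38
0.0159 [-1.06  0.56 -1.51] -1.84
0.0201 [-1.53  0.75 -2.9 ] -3.24
('scene', 'red', 'L') (np.float64(0.4091), [315.5, 199.8], 19)
('scene', 'red', 'R') (np.float64(0.4074), [285.9, 319.0], 51)
('scene', 'green', 'L') (np.float64(0.5161), [341.0, 172.6], 8)
('scene', 'green', 'R') (np.float64(0.5141), [316.5, 302.1], 108)
('top', 'red', 'R') (np.float64(0.4086), [437.4, 244.6], 56)
('top', 'red', 'L') (np.float64(0.4095), [246.5, 246.6], 54)
('top', 'green', 'R') (np.float64(0.5141), [450.5, 205.4], 89)
7.775
```

Contact occurs at about 16 mm of approach, and the window has begun to move (pointers up about 4 mm). About 106 mm remain.

Run:
```python
from h import *
p0=m.current_ee_pos(); 
for s in (.03,.06,.085):
    m.move_l(p0+U*s,max_speed=.04); print(round((m.current_ee_pos()-p0)@U,4),m.current_force().round(2))
for k,v in meas("d").items(): print(k,v)
p,d=m.grab_frame("wrist"); cv2.imwrite("pics/wrist_d.png",p[:,:,::-1])
p=cv2.imread("pics/scene_d.png");cv2.imwrite("pics/scenez_d.png",cv2.resize(p[150:340,240:380],None,fx=3,fy=3,interpolation=cv2.INTER_NEAREST))
p=cv2.imread("pics/top_d.png");cv2.imwrite("pics/topz_d.png",cv2.resize(p[170:290,210:470],None,fx=3,fy=3,interpolation=cv2.INTER_NEAREST))
print(m.current_time())
```

```text
0.0307 [ 0.31 -0.57  0.17]
0.0603 [ 0.35  0.09 -1.24]
0.0852 [-0.78 -1.21 -0.18]
('scene', 'red', 'L') (np.float64(0.493), [333.5, 180.3], 18)
('scene', 'red', 'R') (np.float64(0.4936), [307.6, 299.5], 58)
('scene', 'green', 'L') (np.float64(0.5135), [341.0, 172.6], 8)
('scene', 'green', 'R') (np.float64(0.5132), [316.4, 302.2], 108)
('top', 'red', 'R') (np.float64(0.4942), [444.3, 214.8], 60)
('top', 'red', 'L') (np.float64(0.4947), [241.5, 217.6], 62)
('top', 'green', 'R') (np.float64(0.5141), [450.6, 205.3], 92)
('top', 'green', 'L') (np.float64(0.5214), [230.0, 205.0], 5)
10.5
```

```bash
sleep 1
```

```text
(no output)
```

View pics/scenez_d.png

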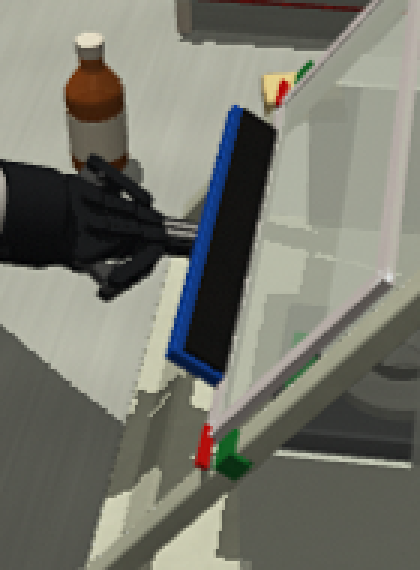

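View pics/topz_d.png

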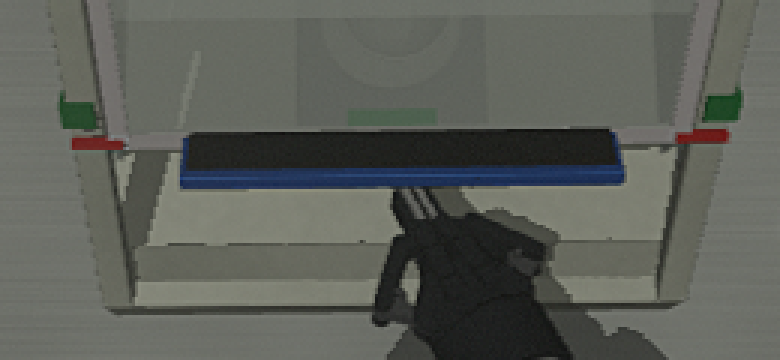

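View pics/wrist_d.png

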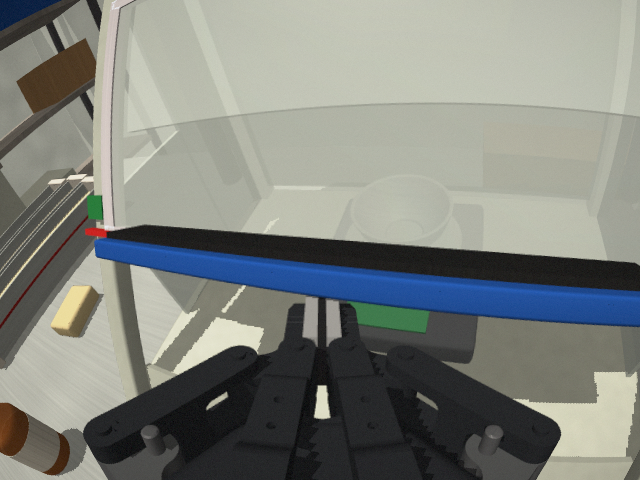

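Pointers are now just below the bands in every view (top crop: pointers at row 140, band bottoms at row 123). About 19–20 mm remain. I'll push 15 mm, then measure again.

```bash
cat > s.py <<'E'
from h import *
import sys
dz=float(sys.argv[1]); t=sys.argv[2]
p0=m.current_ee_pos()
if dz: m.move_l(p0+U*dz,max_speed=.02)
print(round((m.current_ee_pos()-p0)@U,4),m.current_force().round(2))
for n in ["scene","top"]:
    p,d=m.grab_frame(n); cv2.imwrite(f"pics/{n}_{t}.png",p[:,:,::-1])
    for k,ce,st,W in blobs(n,p,d,5):
        md=np.median(W,0)
        if k=="blue" or not(.45<md[0]<.75 and -.35<md[1]<.25 and md[2]>.1 and abs(md[1]+.06)>.15): continue
        print(n,k,"L" if md[1]>-.06 else "R",ce.round(1),len(W),np.percentile(W@U,[3,50,97]).round(4))
p=cv2.imread(f"pics/scene_{t}.png");a=cv2.resize(p[270:330,285:345],None,fx=6,fy=6,interpolation=cv2.INTER_NEAREST)
q=cv2.imread(f"pics/top_{t}.png");b=[cv2.resize(q[185:235,x:x+60],None,fx=6,fy=6,interpolation=cv2.INTER_NEAREST) for x in (215,415)]
W=np.zeros((360,1080,3),np.uint8);W[:,:360]=a;W[:300,360:720]=b[0];W[:300,720:]=b[1]
cv2.imwrite(f"pics/z_{t}.png",cv2.resize(W,(792,264)))
print(m.current_time())
E
python3 s.py .015 e
```

```text
0.0151 [-2.08 -1.06 -2.94]
scene red L [337.  176.3] 21 [0.5037 0.5079 0.5117]
scene red R [311.8 295.5] 60 [0.3564 0.5081 0.5113]
scene green L [341.1 172.6] 7 [0.51   0.5122 0.5206]
scene green R [316.7 302.4] 95 [0.5025 0.5144 0.5226]
top red R [445.5 209.6] 63 [0.5049 0.5087 0.5119]
top red L [240.6 211.6] 61 [0.5073 0.5105 0.5123]
top green R [451.2 204.2] 60 [0.5089 0.5171 0.5231]
top green L [230. 205.] 5 [0.5198 0.5219 0.5231]
top green L [231.2 210.2] 4 [0.5057 0.5084 0.5122]
11.5083
```

```bash
sleep 1
```

```text
(no output)
```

View pics/z_e.png

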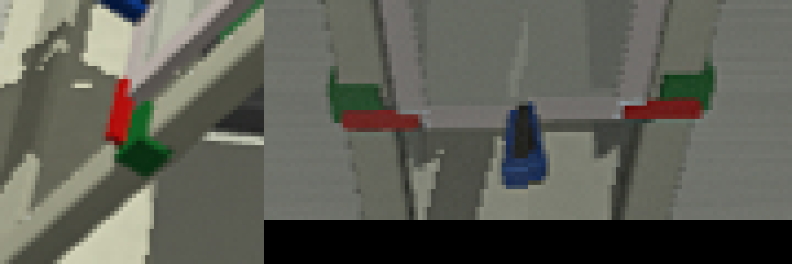

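```bash
python3 s.py .0042 f
```

```text
0.0044 [-2.39 -0.58 -1.78]
scene red L [338.  175.3] 21 [0.5085 0.5124 0.5159]
scene red R [313.1 294.2] 56 [0.3573 0.5133 0.5158]
scene green L [341.8 171.8] 5 [0.5118 0.5169 0.5229]
scene green R [316.9 303. ] 91 [0.5027 0.5163 0.5226]
top red R [445.9 207.7] 64 [0.5101 0.5138 0.5162]
top red L [240.  210.5] 58 [0.5098 0.5143 0.5168]
top green R [451.3 203.4] 46 [0.5142 0.5193 0.5235]
top green L [230.2 205.5] 6 [0.5162 0.5217 0.5235]
11.975
```

```bash
sleep 1
```

```text
(no output)
```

View pics/z_f.png

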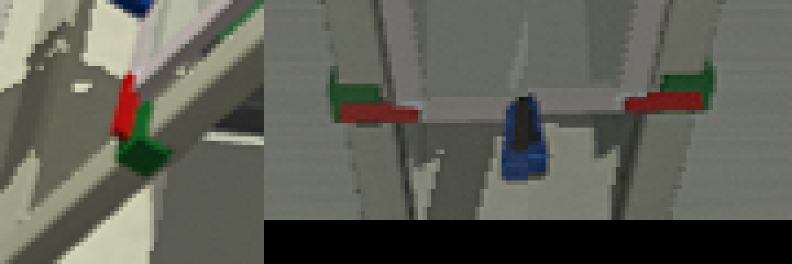

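3D puts the pointers at s≈0.513 on both sides, against a band span of 0.503–0.523, so they are centred. Now I'll back off down-slope, then straight out.

```bash
python3 - <<'E'
from h import *
p=m.current_ee_pos(); Rm=m.current_tcp_rot()
m.move_l(p-U*.018,max_speed=.05)
m.move_l(p-U*.02-Rm[:,0]*.11,max_speed=.12)
print(m.current_time())
E
python3 s.py 0 g
python3 - <<'E'
from h import *
p,d=m.grab_frame("wrist"); cv2.imwrite("pics/wrist_g.png",p[:,:,::-1]); print(m.current_force())
E
```

```text
13.55
0.0 [ 0.84 -0.52 -0.28]
scene red L [338.  175.3] 21 [0.5079 0.5129 0.5153]
scene red R [313.2 294.4] 53 [0.5084 0.5126 0.5156]
scene green L [341.8 171.8] 5 [0.5123 0.5187 0.5199]
scene green R [316.9 303. ] 90 [0.5035 0.5156 0.5227]
top red R [445.9 207.7] 64 [0.5102 0.5133 0.5156]
top red L [240.1 210.5] 57 [0.5095 0.514  0.5163]
top green R [451.4 203.5] 49 [0.511  0.5194 0.5236]
top green L [230.2 205.5] 6 [0.515  0.5209 0.524 ]
top green L [238.7 206.2] 6 [0.518  0.5196 0.5222]
13.65
[-0.13332948 -0.05093815  0.22635452]
```

```bash
sleep 1
```

```text
(no output)
```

View pics/wrist_g.png

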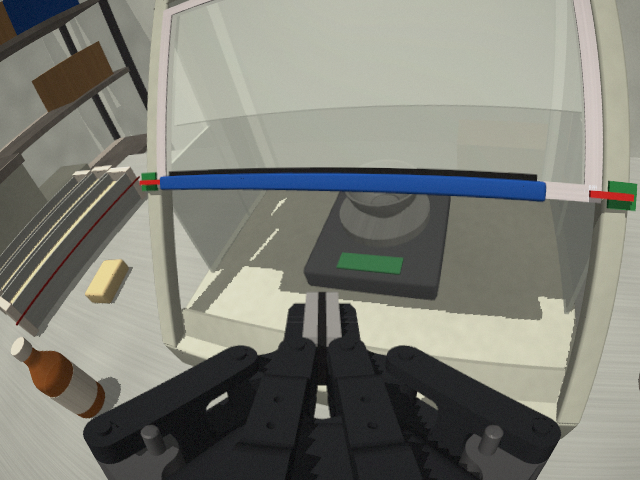

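View pics/scene_g.png

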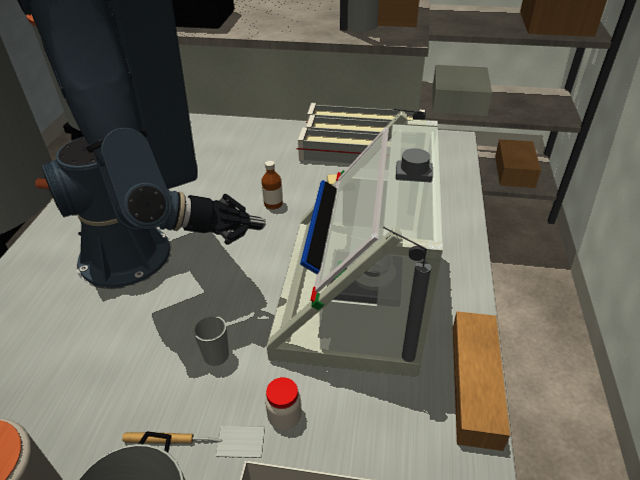

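The wrist view shows both pointers, at (150,182) and (612,197), in the middle of their green bands. The hand is clear, and the beaker, bottle and jar are unmoved. Handing in.

Run:
```python
from bench import manip as m
m.dwell(0.5); print(m.sign_off(), m.current_time())
```

```text
the job is handed in; nothing more can be done
the job is handed in; nothing more can be done
```

The window is up with both red pointers at the middle of the green bands, and I handed the job in at about 14 s of the 48 s allowed.

- **How:** I shut the gripper and put the fingertips under the blue lip. I then pushed it up the slope by about 109 mm in slow steps, backed off down the slope and drew the hand straight out.
- **Pointers:** After the hand was away, the pointers measured 0.513–0.514 m along the slope, against a right-hand band spanning about 0.503–0.523 m. They had not moved after release, and the wrist picture showed both of them mid-band.
- **Left band:** It shows only a few pixels in the scene and top cameras, so on that side I relied on the wrist picture.
- **Forces and other things:** The force readings I took were all under about 4 N, and about zero once the hand was clear. In the last pictures the dish, beaker, bottle, jar, soap and spatula look where they started; I judged this by eye, not by measurement.

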